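# Fetch the dish carrier out of the deep canister with the bayonet picker

## Task

A culture dish sits in its carrier at the bottom of the deep steel canister: take the blue-handled picker from its stand, feel its two prongs down past the carrier's red swivelling tee, turn the picker so that its feet pass under the tee, and lift the carrier out upright. Stand it with its dish gently on the round cork mat, unhook the picker and hang it back on its stand. Do not press hard on the carrier or canister, do not touch carrier or dish with the gripper, and leave the other things alone.

Things in the scene. Friction and masses are not known exactly. Their poses are not given: they have to be found in the camera images.
- canister: Fixed upright open-topped steel canister, 132 mm high, bore 86 mm in diameter, outside 91 mm (foot disc 106 mm, 4 mm thick). Origin at the centre of its underside on the worktop; inner floor 5 mm above it.
- carrier: Loose aluminium dish carrier (0.3 to 0.5 kg), standing on the canister floor, a few mm off centre. Origin at the centre of its underside, z up. Round, 72 mm in diameter; a flat top plate (72 mm disc), its upper face 28 mm above the origin, covers the dish. On the plate, on the carrier's axis, stands a red tee. Press on it with less than 35 N.
- tee_middle (a point): Middle of the tee's cross-bar, 51 mm above the carrier's origin (axes are the carrier's, NOT the bar's). The bar is a level round rod, 8 mm thick, 58 mm long, on a 7 mm post (15 mm collar, 4 mm high, at its foot). The tee swivels lightly without limit; which way the bar lies is not reported, may be any direction, unrelated to the carrier's yaw: see it or feel for it.
- dish: Closed culture dish, 60 mm in diameter, 15 mm high, lying loose in the carrier's pan with 2 mm of play. Origin at the centre of its underside, 4 mm above the carrier's origin.
- mat_top (a point): Centre of the upper face of the fixed round cork mat, 112 mm in diameter, 6 mm thick.
- picker_grip (a point): Middle of the flat blue handle of the picker (loose, 157 mm long, 0.15 kg, hanging upright in its stand). Handle 36 mm wide along the picker's x, 14 mm thick along y (grip across this), from 24 mm below this point to 20 mm above. z points up along the picker; the feet's undersides are 137 mm below this point.
- picker_feet (a point): Centre line of the picker, level with the undersides of its feet. Prongs (6 mm rods) run down at x = +18 and -18 mm. The foot of the +x prong points to +y, that of the -x prong to -y: 6 mm thick, reaching 23 mm sideways, with an upturned lip at the end, its top 10 mm above the underside. Between prong and lip is a 15 mm pocket for the tee's bar.
- picker_yoke (a point): Middle of the yoke that joins the prongs, 42 mm above the feet's undersides. Feet pass the bar when it lies 66 to 154 deg counter-clockwise (from above) of the picker's x; else they land on it. With the lips below the bar, turn counter-clockwise up to 145 deg: the feet go under it until the prongs meet it; then raise. Unhook: lower about 4 mm, turn clockwise 80 deg, raise.
- picker_guard (a point): Centre of the underside of the picker's blue guard disc (80 mm in diameter, 5 mm thick), 32 mm below point picker_grip, by which the picker hangs on the stand.
- stand_rest (a point): Where the picker hangs: midway between the two prongs of the fixed grey stand, level with their upper faces, 125 mm above the worktop. The prongs run along the stand's x, 64 mm apart, 88 mm over all, open to -x; an upright plate joins them 47 mm to +x. The guard disc rests on both prongs, its centre here; the picker fits down through the gap in any yaw.
- media_bottle: Bystander: bottle with blue cap and amber contents, 56 mm, 107 mm high. Origin under its centre.
- agar_bottle: Bystander: bottle with blue cap and white contents, 56 mm, 107 mm high. Origin under its centre.
- timer: Bystander: white timer, 33x52x47 mm. Origin under its centre.
- dish_amber: Bystander: closed dish with amber contents, 60 mm, 15 mm high. Origin under its centre.
- dish_blue: Bystander: closed dish with grey-blue contents, 60 mm, 15 mm high. Origin under its centre.
There are look-alikes about, which are no part of the job. Leave any pink look-alike of the carrier alone.

How it is judged:
On the way, in this order (a step that is already met when the one before it is completed fails the run):
1. the carrier hangs upright from the picker, clear above the canister's rim, the dish in it (height (world z) of carrier above 0.135 m and contact force between picker and carrier above 0.5 N and angle between carrier's own z axis and vertical below 0.3 rad and distance between dish and carrier below 0.012 m), for 0.2 s.
2. the carrier stands on the mat and the picker is off it (horizontal distance between carrier and mat_top below 0.03 m and height (world z) of carrier between 0.002 and 0.011 m and angle between carrier's own z axis and vertical below 0.12 rad and contact force between picker and carrier below 0.05 N and height (world z) of picker_grip above 0.21 m), for 0.1 s.
At the end, for the whole second after the job is handed in: The carrier stands upright on the cork mat within 30 mm of its centre, at rest, with the dish lying in it; the picker hangs upright on its stand, guard disc within 20 mm of its place between the prongs (horizontal distance between carrier and mat_top below 0.03 m and height (world z) of carrier between 0.002 and 0.011 m and angle between carrier's own z axis and vertical below 0.12 rad and distance between dish and carrier below 0.012 m and linear speed of each of carrier, dish below 0.02 m/s and distance between picker_guard and stand_rest below 0.02 m and angle between picker_grip's own z axis and vertical below 0.15 rad); the robot touches nothing.
It fails at once if picker presses the carrier or the canister with more than 35 N (contact force between picker and carrier above 35 N or contact force between picker and canister above 35 N).
It fails at once if carrier is wedged against the canister or set on the mat with more than 45 N (contact force between carrier and canister above 45 N or contact force between carrier and mat above 45 N).
It fails at once if gripper or arm touches the carrier or the dish (contact force between any of the fingers, the arm and carrier above 0.5 N or contact force between any of the fingers, the arm and dish above 0.5 N).
It fails at once if dish tipped by more than about 25 degrees (angle between dish's own z axis and vertical above 0.45 rad).
It fails at once if a bystander is moved by more than 30 mm (distance of any of media_bottle, agar_bottle, timer, dish_amber, dish_blue from where it was at the start of the episode above 0.03 m).
It also fails if it takes over 72 s, if anything falls off the work surface, if the arm or the gripper's body presses on something with over 40 N, if the wrist force passes 120 N, or if a joint passes its speed limit or range.

## Robot

A 6-joint arm with a two-finger parallel gripper is mounted at the origin on a cart in front of the work surface, level with it; the furniture and walls round the work are solid. World frame = base frame: x ahead of the robot, y to its left, z up, the work surface at z = 0. Lengths are in m, angles in rad, forces in N, time in s.
With the tool pointing down it reaches from about 0.325 to 1 m from the base axis. Payload 5.1 kg.
Tool frame: the origin (TCP) lies midway between the tips of the shut fingers; the grasp point (between the pads) lies 19 mm behind it; x points along the fingers, y is the direction in which the jaws open and shut, and the axes are right-handed (so a half turn about x gives the same grasp; the last joint's range is limited). The gripper opens to 85 mm and grips with 20 to 120 N. Pads are 22 mm wide; open, the fingers measure 114 mm over their backs; the gripper's body (76 mm by 85 mm) begins 54 mm behind the grasp point. The pads swing forward as they close: fully open they stand 13 mm farther back than shut.
Start: joints at [1.222, 0.124, 1.65, -0, 1.367, -0.083], TCP at [0.171, 0.627, 0.231] pointing down, gripper open.
Joint ranges: [-2.61, 2.61], [-1.02, 2.33], [0.03, 2.71], [-1.35, 4.49], [0.32, 2.68], [-2.91, 2.91]. Speed limits (rad/s): [2.57, 2.57, 3.14, 3.14, 3.14, 3.14].

## Interface

Orientations are given as a unit quaternion [w, x, y, z].
In Python, from plant import readout, viewer, order gives the robot as it stands. The module is installed in compiled form; this text tells all that it offers.
- The arm moves only by the tool step_arm, never from a script. Its argument "deltas" is a list of rows, each a list of 5 numbers: the shift along the tool's x, y, z in cm, then the turn about the tool's x in degrees, then the closure, from 0 (fully open) to 1 (shut). In form: [[tx, ty, tz, yaw, gripper], ...]. A call has 1 to 10 rows; each row is the pose to reach, as a shift and turn from the pose commanded when the call began, along the tool's axes at that moment; what a row does not reach only later rows make up. A row lasts 1/8 s, in which the tool goes at most 62.5 mm and 10.7 degrees, less where a joint would pass 70% of its speed; a pose out of reach is approached as far as the arm can. A call with a gripper value outside its range is refused whole. The fingers move at their own pace and stop on an object; "squeeze" is the grip in N (left out, the last holds). Time passes only in rows, so rows that repeat a pose let the fingers close. It gives the time, the measured TCP pose, the force and the opening at its end, in the units of the state.
- readout.observe(): the state, without advancing time (a new reading comes with each control period).
- viewer.snapshot(name): name is "side" or "top"; returns (picture, depth): 384x512x3 uint8, red, green, blue; 384x512 float32, m along the optical axis (not along the pixel's ray), 0 where there is no reading.
- viewer.calibration(name): a dict with "mtx" (3x3 intrinsics, pixels), "R" (3x3) and "t" (3): a world point X has camera coordinates R X + t. Camera axes: x right, y down, z forward; pixel columns grow to the right and rows downward; lengths in m; the calibration is good to about 2 mm. A picture is of the moment at which its call begins. calibration takes no time and is no camera call.
- order.finish_job(): hands the job in, once; it reports no verdict.
The state is a dict: "time": time; "q": joint angles; "dq": joint speeds; "tau": joint torques, N m; "position": TCP position; "tool_rot": TCP orientation; "force": force on the tool from outside, world axes, zero at the start; "torque": the same for the moment, N m; "opening": finger opening in m.
Only numpy, scipy, OpenCV 4.12 (cv2) and the standard library are available. Lean on these libraries where they do the work, as an engineer would, in place of code of your own. Each camera call takes 0.05 s, during which the arm holds its last target. There are 200 camera calls.

## Working session

There is one attempt and no reset: what is moved stays moved. The work goes in short steps, Python scripts to look and compute and a tool call to move; the robot and the scene stay as the last step left them, time stands still between calls to the robot, and variables do not carry over. Pictures are saved under pics/ and viewed, about 8 in all and at most 12, crops included, and the job is handed in when it is done.

Besides the shell and the picture viewer there is one more tool, called after "Emit:" as a command line: name --pt "numbers of a row" for each row, then --argument value for the rest. step_arm: Moves the arm, as the interface text tells. Its arguments: {"type":"object","properties":{"deltas":{"type":"array","items":{"type":"array","items":{"type":"number"}}},"squeeze":{"type":"number"}},"required":["deltas"]}

```bash
mkdir -p pics; python3 - <<'E'
from plant import readout, viewer
import cv2, numpy as np
s=readout.observe(); print({k:np.round(v,3).tolist() for k,v in s.items()})
for n in("side","top"):
    p,d=viewer.snapshot(n); np.savez(f"pics/{n}0.npz",p=p,d=d)
    cv2.imwrite(f"pics/{n}0.png",p[:,:,::-1])
    c=viewer.calibration(n); print(n,np.round(c["mtx"],1).tolist(),np.round(c["R"],3).tolist(),np.round(-c["R"].T@c["t"],3))
a=cv2.imread("pics/top0.png");b=cv2.imread("pics/side0.png")
E
```

```text
{'time': 0.0, 'q': [1.222, 0.124, 1.652, 0.0, 1.367, -0.083], 'dq': [-0.002, -0.0, -0.0, 0.001, -0.002, 0.0], 'tau': [0.0, -42.361, -36.545, -0.0, 0.007, 0.0], 'position': [0.171, 0.627, 0.23], 'tool_rot': [0.701, 0.093, 0.701, -0.094], 'force': [-1.39, -0.129, -0.892], 'torque': [0.037, -0.016, 0.022], 'opening': 0.085}
side [[376.0, 0.0, 257.6], [0.0, 376.0, 189.9], [0.0, 0.0, 1.0]] [[0.903, -0.428, 0.015], [-0.273, -0.603, -0.749], [0.33, 0.673, -0.662]] [ 0.192 -0.41   0.807]
top [[466.1, 0.0, 256.0], [0.0, 466.1, 194.1], [0.0, 0.0, 1.0]] [[-0.016, -1.0, -0.024], [-0.987, 0.019, -0.161], [0.161, 0.021, -0.987]] [0.342 0.264 1.41 ]
```

View pics/top0.png

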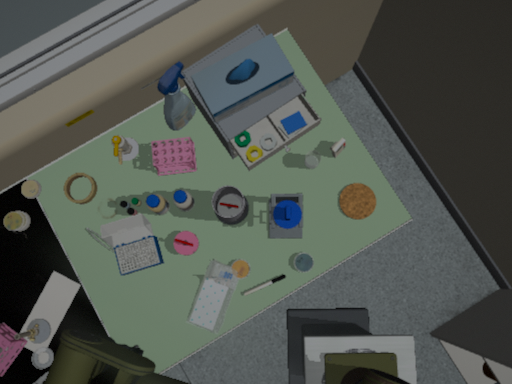

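View pics/side0.png

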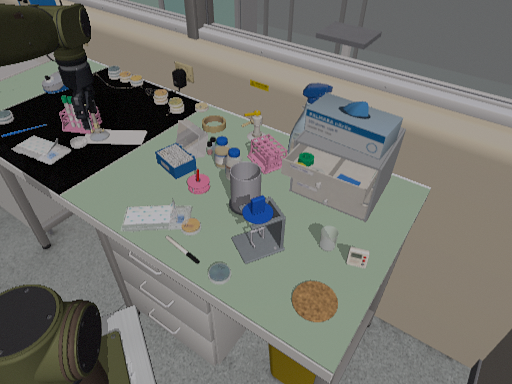

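```bash
cat > h.py <<'E'
import cv2, numpy as np
from plant import viewer, readout
def world(n,uv,d):
    c=viewer.calibration(n); uv=np.atleast_2d(uv).astype(float)
    r=np.c_[uv,np.ones(len(uv))]@np.linalg.inv(c["mtx"]).T
    return (r*np.reshape(d,(-1,1))-c["t"])@c["R"]
def plane(n,uv,z):
    c=viewer.calibration(n); o=-c["R"].T@c["t"]; uv=np.atleast_2d(uv).astype(float)
    r=np.c_[uv,np.ones(len(uv))]@np.linalg.inv(c["mtx"]).T@c["R"]
    return o+r*((z-o[2])/r[:,2])[:,None]
def proj(n,X):
    c=viewer.calibration(n); p=(np.atleast_2d(X)@c["R"].T+c["t"])@c["mtx"].T
    return p[:,:2]/p[:,2:]
def cloud(n,p,d):
    v,u=np.mgrid[:384,:512]; return world(n,np.c_[u.ravel(),v.ravel()],d.ravel()).reshape(384,512,3)
def hsv(p): return cv2.cvtColor(p,cv2.COLOR_RGB2HSV)
E
python3 - <<'E'
from h import *
z=np.load("pics/top0.npz");p,d=z["p"],z["d"];W=cloud("top",p,d);H=hsv(p)
a=p[175:265,165:310];b=np.load("pics/side0.npz")["p"][150:270,180:300]
A=cv2.resize(a,None,fx=5.5,fy=5.5,interpolation=cv2.INTER_CUBIC);B=cv2.resize(b,None,fx=4,fy=4,interpolation=cv2.INTER_CUBIC)
cv2.imwrite("pics/a.png",A[:,:,::-1]);cv2.imwrite("pics/b.png",B[:,:,::-1])
def rep(name,m,box):
    u0,u1,v0,v1=box; k=np.zeros_like(m);k[v0:v1,u0:u1]=m[v0:v1,u0:u1]; k&=d>0
    v,u=np.nonzero(k);X=W[k]; print(name,len(u),u.mean().round(1),v.mean().round(1),X.min(0).round(3),np.median(X,0).round(3),X.max(0).round(3)); return k
blue=(H[...,0]>100)&(H[...,0]<130)&(H[...,1]>150)
k=rep("picker blue",blue,(265,310,190,240))
for lo,hi in((.1,.135),(.135,.2)):
    kk=k&(W[...,2]>lo)&(W[...,2]<hi); print(lo,cv2.minAreaRect((W[kk][:,:2]*1000).astype(np.float32)),W[kk][:,2].mean())
red=((H[...,0]<8)|(H[...,0]>172))&(H[...,1]>170)
k=rep("tee",red,(215,250,190,225)); print(cv2.minAreaRect((W[k][:,:2]*1000).astype(np.float32)))
k=rep("pinktee",red,(170,200,230,255))
cork=(H[...,0]>5)&(H[...,0]<25)&(H[...,1]>90)
k=rep("mat",cork,(330,385,175,228)); print(cv2.minEnclosingCircle((W[k][:,:2]*1000).astype(np.float32)))
# canister rim, stand prongs by height
for nm,box,lo,hi in(("rim",(205,255,180,230),.125,.14),("stand",(260,310,185,245),.115,.13)):
    m=(W[...,2]>lo)&(W[...,2]<hi); 
    if nm=="stand": m&=~blue
    k=rep(nm,m,box); print(cv2.minEnclosingCircle((W[k][:,:2]*1000).astype(np.float32)),cv2.minAreaRect((W[k][:,:2]*1000).astype(np.float32)))
m=(W[...,2]<.02)&(H[...,1]<60)
print(W[200,100],W[330,260])
E
```

```text
picker blue 632 287.0 213.6 [0.455 0.167 0.026] [0.493 0.208 0.131] [0.542 0.245 0.184]
0.1 ((493.25616455078125, 206.49574279785156), (76.42771911621094, 75.63383483886719), 61.9910888671875) 0.1298585555185199
0.135 ((486.67730712890625, 208.33827209472656), (54.14631271362305, 60.82166290283203), 16.50022315979004) 0.16477670299172886
tee 30 228.5 204.8 [0.527 0.348 0.054] [0.531 0.372 0.06 ] [0.538 0.399 0.069]
((531.9429931640625, 373.71661376953125), (51.142120361328125, 6.748586654663086), 74.84062194824219)
pinktee 45 183.3 242.0 [0.417 0.481 0.024] [0.426 0.507 0.054] [0.437 0.531 0.061]
mat 1025 357.2 200.7 [ 0.492 -0.068 -0.003] [ 0.544 -0.013  0.006] [0.6   0.043 0.015]
((545.2357788085938, -13.181670188903809), 56.07707214355469)
rim 110 226.9 200.9 [0.487 0.327 0.125] [0.534 0.373 0.131] [0.575 0.416 0.136]
((531.2301025390625, 371.66290283203125), 45.425132751464844) ((531.5703735351562, 371.59710693359375), (88.8922348022461, 87.89996337890625), 87.7740707397461)
stand 318 285.6 206.6 [0.455 0.164 0.118] [0.526 0.213 0.125] [0.551 0.251 0.13 ]
((504.07672119140625, 207.48837280273438), 62.83937072753906) ((502.741455078125, 207.12399291992188), (86.11774444580078, 95.94379425048828), 88.78876495361328)
[0.56258119 0.77459908 0.00152082] [ 0.07074288  0.30224987 -0.80002201]
```

View pics/a.png

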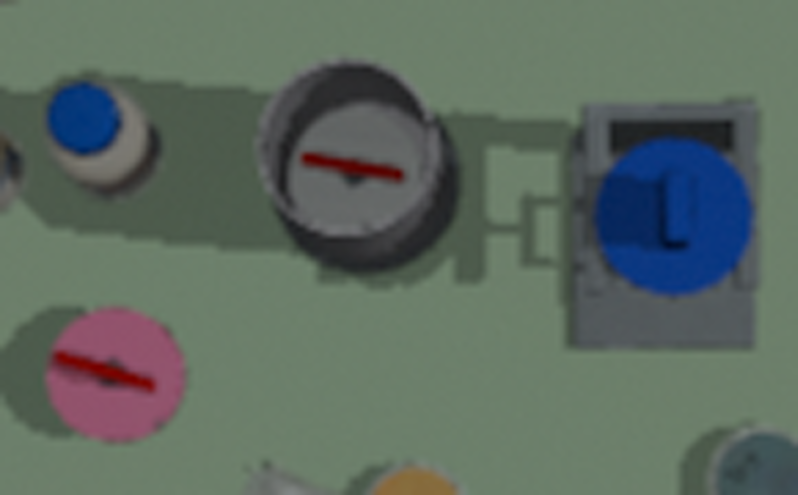

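View pics/b.png

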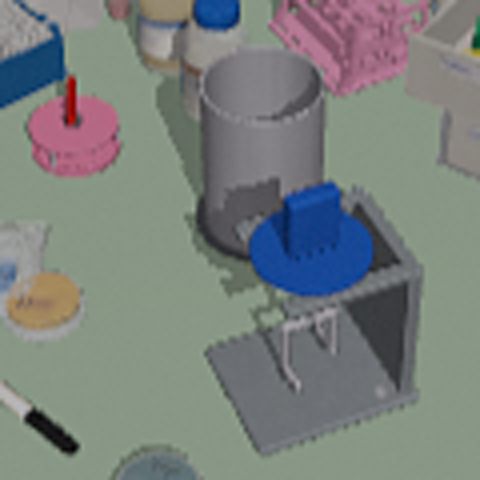

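```bash
python3 - <<'E'
from h import *
from scipy.spatial.transform import Rotation as Ro
for n in("top","side"):
    z=np.load(f"pics/{n}0.npz");p,d=z["p"],z["d"];W=cloud(n,p,d);H=hsv(p)
    blue=(H[...,0]>100)&(H[...,0]<130)&(H[...,1]>150)&(abs(W[...,0]-.495)<.06)&(abs(W[...,1]-.207)<.06)
    for lo,hi in((.12,.135),(.135,.168),(.169,.19)):
        X=W[blue&(W[...,2]>lo)&(W[...,2]<hi)]; print(n,lo,len(X),X.mean(0).round(4),cv2.minAreaRect((X[:,:2]*1000).astype(np.float32)))
        if lo>.13:
            C=np.cov(X[:,:2].T);w,V=np.linalg.eigh(C);print("ang",np.degrees(np.arctan2(V[1,1],V[0,1])),np.sqrt(w))
z=np.load("pics/top0.npz");p,d=z["p"],z["d"];W=cloud("top",p,d);H=hsv(p)
red=((H[...,0]<8)|(H[...,0]>172))&(H[...,1]>120);k=np.zeros_like(red);k[190:225,215:250]=red[190:225,215:250]
v,u=np.nonzero(k);X=plane("top",np.c_[u,v],.058);C=np.cov(X[:,:2].T);w,V=np.linalg.eigh(C)
print("tee",len(u),X.mean(0),cv2.minAreaRect((X[:,:2]*1000).astype(np.float32)),np.degrees(np.arctan2(V[1,1],V[0,1])))
b=(abs(W[...,2]-.033)<.006)&(np.hypot(W[...,0]-.531,W[...,1]-.372)<.041);print("plate",cv2.minEnclosingCircle((W[b][:,:2]*1000).astype(np.float32)),np.median(W[b],0))
s=readout.observe();q=s["tool_rot"];print(Ro.from_quat([*q[1:],q[0]]).as_matrix().round(3))
E
```

```text
top 0.12 515 [0.4933 0.2063 0.1299] ((493.25616455078125, 206.49574279785156), (76.42771911621094, 75.63383483886719), 61.9910888671875)
top 0.135 33 [0.4858 0.2097 0.1398] ((486.67730712890625, 208.33827209472656), (54.14631271362305, 60.82166290283203), 16.50022315979004)
ang 129.02017126589323 [0.01424959 0.01784827]
top 0.169 68 [0.4922 0.2081 0.1769] ((492.1628723144531, 207.06173706054688), (13.298514366149902, 34.76881408691406), 89.03213500976562)
ang 179.76390248758403 [0.00386998 0.01069013]
side 0.12 408 [0.4899 0.1932 0.1308] ((491.1141357421875, 199.42633056640625), (71.04011535644531, 76.71722412109375), 63.554691314697266)
side 0.135 129 [0.4915 0.1977 0.1521] ((492.05780029296875, 197.93829345703125), (9.780128479003906, 34.69554138183594), 78.52161407470703)
ang 175.54685665263744 [0.00192327 0.01089345]
side 0.169 70 [0.492  0.2    0.1754] ((492.5670166015625, 201.68533325195312), (33.77589797973633, 12.470688819885254), 0.32663694024086)
ang 178.52548722084433 [0.00322093 0.01016682]
tee 37 [0.53189805 0.37327194 0.058     ] ((531.5891723632812, 373.65106201171875), (51.3553581237793, 6.311202049255371), 79.39497375488281) 78.6391740165817
plate ((531.8119506835938, 375.3182067871094), 35.19990158081055) [0.53223125 0.37436032 0.03294917]
[[-0.001  0.263  0.965]
 [-0.002  0.965 -0.263]
 [-1.    -0.002 -0.   ]]
```

```bash
python3 - <<'E'
from h import *
for n in("top","side"):
    z=np.load(f"pics/{n}0.npz");p,d=z["p"],z["d"];W=cloud(n,p,d);H=hsv(p)
    m=(H[...,0]>5)&(H[...,0]<25)&(H[...,1]>90)&(np.hypot(W[...,0]-.545,W[...,1]+.013)<.07)&(abs(W[...,2])<.02)
    print(n,"mat",cv2.minEnclosingCircle((W[m][:,:2]*1000).astype(np.float32)))
    v,u=np.nonzero(m);X=plane(n,np.c_[u,v],.006);print("  ray",cv2.fitEllipse(cv2.convexHull((X[:,:2]*1000).astype(np.float32))))
    m=(abs(W[...,2]-.131)<.005)&(np.hypot(W[...,0]-.531,W[...,1]-.372)<.055)
    v,u=np.nonzero(m);X=plane(n,np.c_[u,v],.132);print("  rim",len(u),cv2.minEnclosingCircle((W[m][:,:2]*1000).astype(np.float32))[0],cv2.minAreaRect((X[:,:2]*1000).astype(np.float32)))
    # handle top + disc by rays
    blue=(H[...,0]>100)&(H[...,0]<130)&(H[...,1]>150)&(abs(W[...,0]-.495)<.06)&(abs(W[...,1]-.207)<.06)
    m=blue&(W[...,2]>.172);v,u=np.nonzero(m);X=plane(n,np.c_[u,v],.177);print("  htop",len(u),X.min(0),X.max(0))
    m=blue&(abs(W[...,2]-.13)<.006);v,u=np.nonzero(m);X=plane(n,np.c_[u,v],.130);print("  disc",X.min(0),X.max(0),cv2.minEnclosingCircle((X[:,:2]*1000).astype(np.float32)))
    m=(~blue)&(abs(W[...,2]-.125)<.005)&(abs(W[...,0]-.5)<.07)&(abs(W[...,1]-.207)<.06);v,u=np.nonzero(m);X=plane(n,np.c_[u,v],.125);print("  stand",X.min(0),X.max(0))
E
```

```text
top mat ((545.2357788085938, -13.181670188903809), 56.07707214355469)
  ray ((545.0811767578125, -12.360584259033203), (108.65818786621094, 109.14668273925781), 7.890964984893799)
  rim 105 (531.2301025390625, 371.66290283203125) ((531.3125610351562, 371.7503967285156), (89.11994934082031, 86.9687728881836), 88.95013427734375)
  htop 66 [0.47432279 0.20063243 0.177     ] [0.50931054 0.21395586 0.177     ]
  disc [0.45466818 0.16754778 0.13      ] [0.5324326  0.24492253 0.13      ] ((493.81658935546875, 206.47914123535156), 39.46508026123047)
  stand [0.45501212 0.16432064 0.125     ] [0.55091132 0.25108051 0.125     ]
side mat ((544.6372680664062, -15.880248069763184), 56.319210052490234)
  ray ((544.1533813476562, -17.542652130126953), (109.3177261352539, 110.9065933227539), 150.75633239746094)
  rim 166 (532.4935302734375, 367.3179931640625) ((530.7391967773438, 363.766357421875), (96.3626480102539, 86.94136810302734), 65.79490661621094)
  htop 60 [0.4741481  0.19220183 0.177     ] [0.50950646 0.2073267  0.177     ]
  disc [0.45471705 0.1612242  0.13      ] [0.53284785 0.23998362 0.13      ] ((493.6689758300781, 200.7991180419922), 40.135433197021484)
  stand [0.45577937 0.15593581 0.125     ] [0.55296799 0.24805389 0.125     ]
```

Emit:
step_arm --pt "-3 -32.3 42.2 -15.3 0" --pt "-3 -32.3 42.2 -15.3 0" --pt "-3 -32.3 42.2 -15.3 0" --pt "-3 -32.3 42.2 -15.3 0" --pt "-3 -32.3 42.2 -15.3 0" --pt "-3 -32.3 42.2 -15.3 0" --pt "-3 -32.3 42.2 -15.3 0" --pt "-3 -32.3 42.2 -15.3 0" --pt "-3 -32.3 42.2 -15.3 0" --pt "-3 -32.3 42.2 -15.3 0"

```text
time: 1.35
position: [0.4939, 0.2028, 0.2609]
tool_rot: [0.707, 0.001, 0.707, -0.001]
force: [-0.3, 0.0, -0.0]
opening: 0.0854
```

Emit:
step_arm --pt "5.9 0 0 0 0" --pt "9 0 0 0 0" --pt "11.8 0 0 0 0" --pt "11.8 0 0 0 0"

```text
time: 1.85
position: [0.4903, 0.2049, 0.1402]
tool_rot: [0.705, -0.001, 0.709, 0.0]
force: [1.0, -0.0, -0.1]
opening: 0.0853
```

```bash
python3 - <<'E'
from h import *
p,d=viewer.snapshot("side");cv2.imwrite("pics/c.png",cv2.resize(p[130:280,170:330],None,fx=4,fy=4,interpolation=cv2.INTER_CUBIC)[:,:,::-1])
s=readout.observe();print(s["time"],s["position"],s["force"])
E
```

```text
1.9 [0.49183958 0.2052264  0.14238403] [ 1.82098883  0.18140112 -0.14049829]
```

View pics/c.png

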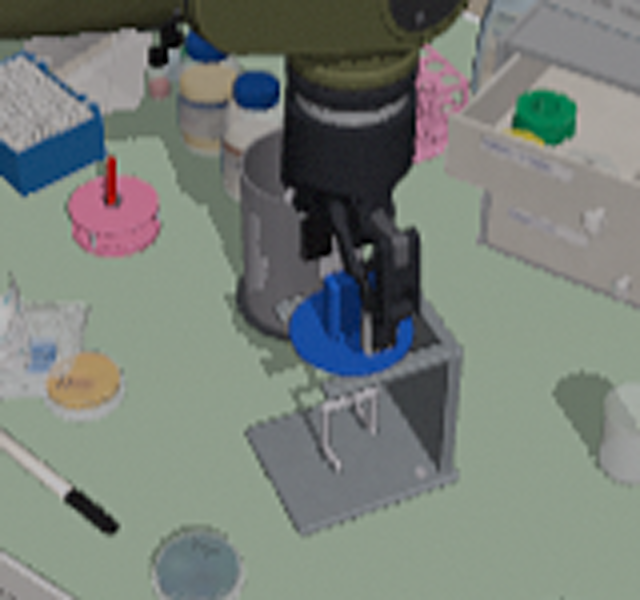

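Handle (crop ~(345,310)) lies between the open fingers, tips above the guard. Closing.

Emit:
step_arm --pt "0 0 0 0 0.5" --pt "0 0 0 0 0.8" --pt "0 0 0 0 1" --pt "0 0 0 0 1" --pt "0 0 0 0 1" --pt "0 0 0 0 1" --squeeze 80

```text
time: 2.65
position: [0.4935, 0.2048, 0.144]
tool_rot: [0.707, -0.0, 0.707, 0.001]
force: [-0.2, 1.0, 3.2]
opening: 0.0129
```

```bash
python3 - <<'E'
from h import *
s=readout.observe();print(s["time"],s["position"],s["force"],s["opening"],s["q"])
E
```

```text
2.65 [0.4935137  0.20476753 0.14401244] [-0.1796868   0.99677045  3.22155913] 0.012934496015966634 [ 2.92794483e-01 -6.13481843e-02  1.99138471e+00  4.08295757e-05
  1.21049403e+00 -1.27920067e+00]
```

Emit:
step_arm --pt "-2 0 0 0 1" --pt "-7 0 0 0 1" --pt "-12 0 0 0 1" --pt "-15 0 0 0 1" --pt "-15 0 0 0 1" --pt "-15 0 0 0 1"

```text
time: 3.4
position: [0.4923, 0.2044, 0.2916]
tool_rot: [0.706, -0.001, 0.708, 0.0]
force: [-0.2, -0.4, -2.0]
opening: 0.0128
```

```bash
python3 - <<'E'
from h import *
for n in("side","top"):
    p,d=viewer.snapshot(n);np.savez(f"pics/{n}1.npz",p=p,d=d);W=cloud(n,p,d);H=hsv(p)
    m=(H[...,0]>100)&(H[...,0]<130)&(H[...,1]>150)&(np.hypot(W[...,0]-.4935,W[...,1]-.205)<.06)&(W[...,2]>.24)&(W[...,2]<.31)
    print(n,m.sum(),np.percentile(W[m],[0,50,100],axis=0).round(4).tolist())
    v,u=np.nonzero(m);X=plane(n,np.c_[u,v],.277);print(cv2.minEnclosingCircle((X[:,:2]*1000).astype(np.float32)))
s=readout.observe();print(s["time"],s["position"],s["force"],s["opening"])
p=np.load("pics/side1.npz")["p"];cv2.imwrite("pics/d.png",cv2.resize(p[90:260,170:330],None,fx=3.5,fy=3.5,interpolation=cv2.INTER_CUBIC)[:,:,::-1])
E
```

```text
side 494 [[0.4534, 0.1632, 0.2731], [0.482, 0.1948, 0.2784], [0.5322, 0.2367, 0.3097]]
((495.5923156738281, 203.1259307861328), 43.652652740478516)
top 110 [[0.4538, 0.1712, 0.2717], [0.4656, 0.1962, 0.2771], [0.48, 0.2177, 0.2823]]
((472.6355285644531, 193.96128845214844), 23.859416961669922)
3.5 [0.49204091 0.20430952 0.29061979] [-0.52484283  0.2707838  -1.98185221] 0.013150094923218645
```

View pics/d.png

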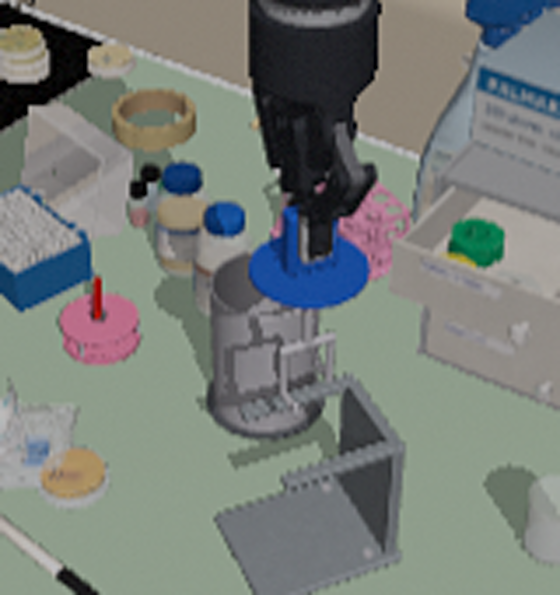

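Emit:
step_arm --pt "0 3 0.8 7 1" --pt "0 8 2 16 1" --pt "0 13 3 25 1" --pt "0 16.6 3.85 31 1" --pt "0 16.6 3.85 31 1" --pt "0 16.6 3.85 31 1" --pt "0 16.6 3.85 31 1"

```text
time: 4.38
position: [0.5312, 0.3696, 0.2928]
tool_rot: [0.681, 0.188, 0.682, -0.189]
force: [-0.8, 0.2, -1.6]
opening: 0.0136
```

```bash
python3 - <<'E'
from h import *
s=readout.observe();print(s["time"],s["position"],s["tool_rot"],s["force"],s["opening"],s["q"])
E
```

```text
4.375 [0.53121055 0.3696058  0.29281203] [ 0.68122302  0.18848575  0.68165672 -0.18908315] [-0.81715403  0.18637527 -1.6347939 ] 0.0135643572107876 [ 5.25033180e-01  8.80266060e-02  1.58630404e+00 -1.54294228e-04
  1.46829468e+00 -5.05228192e-01]
```

Emit:
step_arm --pt "4 0.1 0 0 1" --pt "8 0.1 0 0 1" --pt "10 0.1 0 0 1" --pt "10.2 0.1 0 0 1" --pt "10.2 0.1 0 0 1"

```text
time: 5.0
position: [0.5328, 0.3718, 0.1933]
tool_rot: [0.682, 0.189, 0.681, -0.188]
force: [1.0, -0.9, -2.0]
opening: 0.013
```

Emit:
step_arm --pt "0.3 0 0 0 1" --pt "0.6 0 0 0 1" --pt "0.9 0 0 0 1" --pt "1.2 0 0 0 1" --pt "1.2 0 0 0 1"

```text
time: 5.62
position: [0.5316, 0.3715, 0.1787]
tool_rot: [0.681, 0.188, 0.682, -0.189]
force: [-0.5, -0.9, -0.8]
opening: 0.0131
```

Emit:
step_arm --pt "0.3 0 0 0 1" --pt "0.6 0 0 0 1" --pt "0.9 0 0 0 1" --pt "1.2 0 0 0 1" --pt "1.2 0 0 0 1"

```text
time: 6.25
position: [0.5317, 0.3714, 0.1668]
tool_rot: [0.681, 0.188, 0.682, -0.189]
force: [0.3, -0.3, -1.0]
opening: 0.0127
```

Emit:
step_arm --pt "0.2 0 0 0 1" --pt "0.4 0 0 0 1" --pt "0.5 0 0 0 1" --pt "0.5 0 0 0 1"

```text
time: 6.75
position: [0.5318, 0.3715, 0.1622]
tool_rot: [0.681, 0.188, 0.682, -0.189]
force: [1.0, -0.0, -1.8]
opening: 0.0128
```

Emit:
step_arm --pt "0 0 0 -10 1" --pt "0 0 0 -20 1" --pt "0 0 0 -30 1" --pt "0 0 0 -40 1" --pt "0 0 0 -50 1" --pt "0 0 0 -60 1" --pt "0 0 0 -68 1" --pt "0 0 0 -74 1" --pt "0 0 0 -80 1" --pt "0 0 0 -80 1"

```text
time: 8.0
position: [0.5319, 0.3716, 0.1624]
tool_rot: [0.643, -0.293, 0.643, 0.293]
force: [0.5, 0.0, -1.5]
opening: 0.0127
```

Emit:
step_arm --pt "0 0 0 -5 1" --pt "0 0 0 -10 1" --pt "0 0 0 -15 1" --pt "0 0 0 -20 1" --pt "0 0 0 -25 1" --pt "0 0 0 -25 1"

```text
time: 8.75
position: [0.532, 0.3715, 0.1624]
tool_rot: [0.565, -0.425, 0.565, 0.425]
force: [1.0, -0.7, -1.3]
opening: 0.013
```

```bash
python3 - <<'E'
from h import *
p,d=viewer.snapshot("top");cv2.imwrite("pics/e.png",cv2.resize(p[170:250,190:270],None,fx=6,fy=6,interpolation=cv2.INTER_CUBIC)[:,:,::-1])
s=readout.observe();print(s["time"],s["position"],s["tool_rot"],s["force"],s["torque"],s["opening"],s["q"])
E
```

```text
8.8 [0.53202477 0.37155304 0.16238852] [ 0.5650938  -0.42520756  0.5649242   0.42512136] [ 0.04675578  0.21375974 -0.55380137] [-1.18745565e-02 -1.48987087e-01  1.04924749e-04] 0.013168465260003525 [ 5.26981842e-01  1.71424548e-01  1.71580834e+00 -9.76471560e-05
  1.25410723e+00 -2.33397160e+00]
```

Emit:
step_arm --pt "-0.3 0 0 0 1" --pt "-0.6 0 0 0 1" --pt "-0.8 0 0 0 1" --pt "-1 0 0 0 1" --pt "-1.2 0 0 0 1" --pt "-1.5 0 0 0 1" --pt "-1.8 0 0 0 1" --pt "-2 0 0 0 1" --pt "-2 0 0 0 1"

```text
time: 9.93
position: [0.5321, 0.3717, 0.1827]
tool_rot: [0.565, -0.426, 0.564, 0.426]
force: [0.3, -0.9, -6.5]
opening: 0.0131
```

```bash
python3 - <<'E'
from h import *
s=readout.observe();print(s["time"],s["position"],s["force"],s["torque"])
E
```

```text
9.925 [0.53207431 0.37166709 0.18270993] [ 0.29172446 -0.87177542 -6.50855258] [ 0.05411518  0.02089189 -0.01802014]
```

Emit:
step_arm --pt "-1 0 0 0 1" --pt "-2.5 0 0 0 1" --pt "-4.5 0 0 0 1" --pt "-6.5 0 0 0 1" --pt "-8.5 0 0 0 1" --pt "-10.5 0 0 0 1" --pt "-12 0 0 0 1" --pt "-13.2 0 0 0 1" --pt "-13.8 0 0 0 1" --pt "-13.8 0 0 0 1"

```text
time: 11.18
position: [0.532, 0.3716, 0.3205]
tool_rot: [0.565, -0.426, 0.564, 0.426]
force: [-0.0, -0.1, -6.1]
opening: 0.0127
```

Emit:
step_arm --pt "0 0 0 0 1" --pt "0 0 0 0 1" --pt "0 0 0 0 1"

```text
time: 11.55
position: [0.5318, 0.3715, 0.3198]
tool_rot: [0.564, -0.426, 0.565, 0.426]
force: [-0.3, -0.6, -6.6]
opening: 0.0129
```

```bash
python3 - <<'E'
from h import *
p,d=viewer.snapshot("side");cv2.imwrite("pics/f.png",cv2.resize(p[60:240,170:320],None,fx=3.3,fy=3.3,interpolation=cv2.INTER_CUBIC)[:,:,::-1])
s=readout.observe();print(s["time"],s["position"],s["tool_rot"],s["force"],s["torque"],s["q"])
E
```

```text
11.6 [0.53182528 0.37150991 0.3199622 ] [ 0.56425571 -0.42589348  0.56463778  0.42592771] [-0.40593096 -0.19568974 -5.32251716] [-0.02163172 -0.01091133  0.00023536] [ 5.27046768e-01  8.22125960e-02  1.54779979e+00 -1.63048398e-05
  1.51212251e+00 -2.33657860e+00]
```

View pics/f.png

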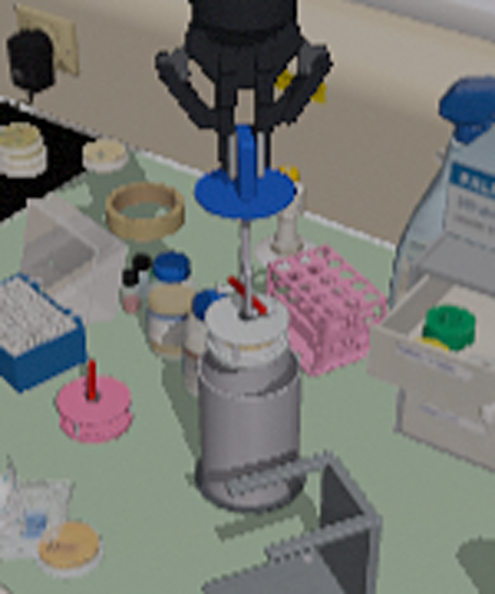

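Emit:
step_arm --pt "0 -0.3 -0.9 1 1" --pt "0 -0.9 -2.7 3 1" --pt "0 -1.7 -5.2 5 1" --pt "0 -2.5 -7.9 8 1" --pt "0 -3.4 -10.6 11 1" --pt "0 -4.3 -13.2 14 1" --pt "0 -5.1 -15.7 17 1" --pt "0 -5.7 -17.5 19 1" --pt "0 -5.9 -18.4 20 1" --pt "0 -5.9 -18.4 20 1"

```text
time: 12.85
position: [0.5381, 0.178, 0.3204]
tool_rot: [0.63, -0.321, 0.63, 0.321]
force: [0.1, 0.8, -5.6]
opening: 0.0127
```

```bash
python3 - <<'E'
from h import *
from scipy.spatial.transform import Rotation as Ro
s=readout.observe();q=s["tool_rot"];R=Ro.from_quat([*q[1:],q[0]]).as_matrix()
print(s["time"],s["position"],s["force"],s["q"],"delta tool",R.T@(np.array([.545,-.0145,.320])-s["position"]),np.degrees(np.arctan2(R[1,1],R[0,1])))
E
```

```text
12.85 [0.53813583 0.17803603 0.32043955] [ 0.05437551  0.80260428 -5.61552758] [ 2.24564110e-01 -1.00731951e-01  1.72870588e+00  4.83239507e-04
  1.51329828e+00 -2.28902456e+00] delta tool [ 0.00033667 -0.1186796  -0.15176454] 144.01643793730972
```

Emit:
step_arm --pt "0 -0.6 -0.8 1 1" --pt "0 -1.8 -2.3 3 1" --pt "0 -3.5 -4.4 5 1" --pt "0 -5.3 -6.7 8 1" --pt "0 -7 -8.9 11 1" --pt "0 -8.7 -11.1 14 1" --pt "0 -10.2 -13 17 1" --pt "0 -11.3 -14.5 19 1" --pt "0 -11.9 -15.2 20 1" --pt "0 -11.9 -15.2 20 1"

```text
time: 14.1
position: [0.5454, -0.0148, 0.3203]
tool_rot: [0.676, -0.207, 0.676, 0.207]
force: [0.9, 0.1, -5.3]
opening: 0.0129
```

```bash
python3 - <<'E'
from h import *
for n in("side","top"):
    p,d=viewer.snapshot(n);W=cloud(n,p,d)
    m=(abs(W[...,2]-.183)<.006)&(np.hypot(W[...,0]-.545,W[...,1]+.015)<.05);print(n,m.sum(),W[m].min(0),W[m].max(0))
    if n=="side":cv2.imwrite("pics/g.png",cv2.resize(p[110:330,220:380],None,fx=2.7,fy=2.7,interpolation=cv2.INTER_CUBIC)[:,:,::-1])
s=readout.observe();print(s["time"],s["position"],s["tool_rot"],s["force"],s["q"])
E
```

```text
side 618 [ 0.50949757 -0.05245944  0.1785196 ] [0.5812801  0.01916786 0.18718515]
top 251 [ 0.50896693 -0.0384358   0.17722713] [0.57433006 0.02467849 0.18840195]
14.2 [ 0.54532026 -0.0139587   0.32032245] [ 0.6760588  -0.20715534  0.6759682   0.20760095] [-0.72767536  0.02167138 -6.86630097] [-1.24327540e-01 -1.48909398e-01  1.77262631e+00  6.28256804e-04
  1.51801697e+00 -2.29046260e+00]
```

View pics/g.png

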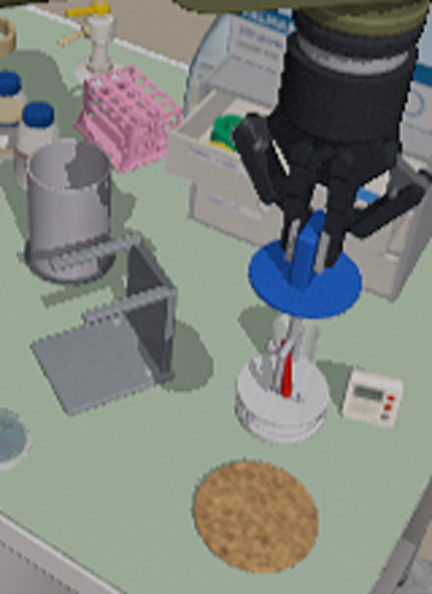

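Carrier hangs level over the mat (crop (282,395); side view carrier centre matches the mat's). Lowering.

Emit:
step_arm --pt "1 0 0 0 1" --pt "3 0 0 0 1" --pt "5 0 0 0 1" --pt "7 0 0 0 1" --pt "9 0 0 0 1" --pt "11 0 0 0 1" --pt "12.5 0 0 0 1" --pt "13.5 0 0 0 1" --pt "13.9 0 0 0 1" --pt "13.9 0 0 0 1"

```text
time: 15.45
position: [0.5455, -0.0145, 0.1816]
tool_rot: [0.676, -0.207, 0.676, 0.207]
force: [-0.5, -0.4, -6.0]
opening: 0.0128
```

Emit:
step_arm --pt "0.2 0 0 0 1" --pt "0.4 0 0 0 1" --pt "0.6 0 0 0 1" --pt "0.8 0 0 0 1" --pt "1 0 0 0 1" --pt "1.1 0 0 0 1" --pt "1.2 0 0 0 1" --pt "1.2 0 0 0 1"

```text
time: 16.45
position: [0.5457, -0.0144, 0.17]
tool_rot: [0.676, -0.207, 0.676, 0.207]
force: [0.3, -0.6, -1.3]
opening: 0.0127
```

Emit:
step_arm --pt "0.2 0 0 0 1" --pt "0.4 0 0 0 1" --pt "0.6 0 0 0 1" --pt "0.6 0 0 0 1"

```text
time: 16.95
position: [0.5453, -0.0146, 0.163]
tool_rot: [0.676, -0.207, 0.676, 0.207]
force: [-0.1, -0.0, -2.1]
opening: 0.013
```

Emit:
step_arm --pt "0 0 0 8 1" --pt "0 0 0 16 1" --pt "0 0 0 24 1" --pt "0 0 0 32 1" --pt "0 0 0 40 1" --pt "0 0 0 48 1" --pt "0 0 0 56 1" --pt "0 0 0 64 1" --pt "0 0 0 72 1" --pt "0 0 0 80 1"

```text
time: 18.2
position: [0.5454, -0.0145, 0.1634]
tool_rot: [0.65, 0.277, 0.65, -0.277]
force: [-0.8, 0.6, -1.7]
opening: 0.0129
```

```bash
python3 - <<'E'
from h import *
p,d=viewer.snapshot("side");cv2.imwrite("pics/i.png",cv2.resize(p[200:340,240:390],None,fx=4,fy=4,interpolation=cv2.INTER_CUBIC)[:,:,::-1])
s=readout.observe();print(s["time"],s["position"],s["tool_rot"],s["force"],s["torque"],s["q"])
E
```

```text
18.25 [ 0.54536973 -0.01451608  0.16336882] [ 0.65010336  0.27827642  0.64998917 -0.2782839 ] [-0.39118674  0.26932953 -1.76759157] [ 0.01835668  0.00336211 -0.01370239] [-1.24988796e-01 -5.42582342e-02  1.95026043e+00 -5.77541817e-05
  1.24543815e+00 -8.86791854e-01]
```

View pics/i.png

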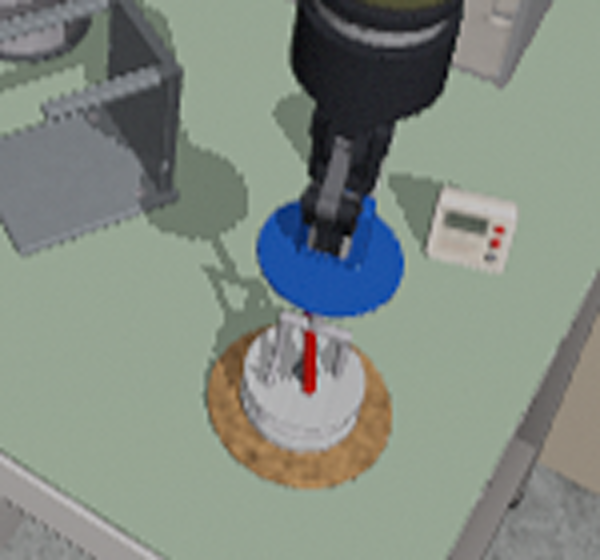

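The bar (crop (308,360)) lies between the two prongs, across them; carrier sits centrally on the mat. Raising slowly.

Emit:
step_arm --pt "-0.3 0 0 0 1" --pt "-0.6 0 0 0 1" --pt "-0.9 0 0 0 1" --pt "-1.2 0 0 0 1" --pt "-1.5 0 0 0 1" --pt "-1.5 0 0 0 1"

```text
time: 19.0
position: [0.5455, -0.0145, 0.1788]
tool_rot: [0.651, 0.276, 0.651, -0.276]
force: [-0.2, -0.2, -1.1]
opening: 0.013
```

Emit:
step_arm --pt "-1 0 0 0 1" --pt "-2.5 0 0 0 1" --pt "-4.5 0 0 0 1" --pt "-7 0 0 0 1" --pt "-10 0 0 0 1" --pt "-12 0 0 0 1" --pt "-12 0 0 0 1"

```text
time: 19.88
position: [0.5464, -0.0146, 0.3013]
tool_rot: [0.653, 0.276, 0.649, -0.275]
force: [0.2, -0.5, -0.9]
opening: 0.0131
```

```bash
python3 - <<'E'
from h import *
from scipy.spatial.transform import Rotation as Ro
for n in("side","top"):
    p,d=viewer.snapshot(n);W=cloud(n,p,d)
    m=(abs(W[...,2]-.034)<.006)&(np.hypot(W[...,0]-.545,W[...,1]+.015)<.05);print(n,m.sum(),W[m].min(0),np.median(W[m],0),W[m].max(0))
s=readout.observe();q=s["tool_rot"];R=Ro.from_quat([*q[1:],q[0]]).as_matrix()
print(s["time"],s["position"],s["force"],"delta tool to stand",R.T@(np.array([.4935,.2048,.300])-s["position"]),np.degrees(np.arctan2(R[1,1],R[0,1])))
E
```

```text
side 576 [ 0.50936844 -0.05157135  0.02854443] [ 0.54177383 -0.01870834  0.0349064 ] [0.5812711  0.02101299 0.03964351]
top 340 [ 0.50921544 -0.04571272  0.02801973] [ 0.53955522 -0.00647702  0.03418893] [0.57960669 0.02378861 0.03992026]
19.975 [ 0.5450502  -0.014429    0.29775245] [ 0.65991817 -0.19500865 -1.25099407] delta tool to stand [-0.00218684  0.11545732 -0.19336146] 44.074432639994164
```

Emit:
step_arm --pt "0 1.2 -2 -5 1" --pt "0 3 -5 -13 1" --pt "0 5.4 -9 -21 1" --pt "0 7.8 -13 -30 1" --pt "0 9.9 -16.5 -38 1" --pt "0 11.3 -18.9 -44 1" --pt "0 11.55 -19.3 -46 1" --pt "0 11.55 -19.3 -46 1" --pt "0 11.55 -19.3 -46 1"

```text
time: 21.1
position: [0.4942, 0.2036, 0.2978]
tool_rot: [0.707, 0.0, 0.707, -0.0]
force: [0.2, -0.5, -2.4]
opening: 0.013
```

Emit:
step_arm --pt "3 0 0 0 1" --pt "7 0 0 0 1" --pt "11 0 0 0 1" --pt "13.5 0 0 0 1" --pt "14.2 0 0 0 1" --pt "14.2 0 0 0 1"

```text
time: 21.85
position: [0.4944, 0.2041, 0.1567]
tool_rot: [0.707, -0.0, 0.707, 0.0]
force: [0.6, 0.5, -1.3]
opening: 0.0129
```

Emit:
step_arm --pt "0.3 0 0 0 1" --pt "0.6 0 0 0 1" --pt "0.9 0 0 0 1" --pt "1.1 0 0 0 1" --pt "1.25 0 0 0 1" --pt "1.3 0 0 0 1" --pt "1.3 0 0 0 1"

```text
time: 22.72
position: [0.4942, 0.2046, 0.1441]
tool_rot: [0.707, -0.0, 0.707, 0.0]
force: [-3.1, -0.3, 4.4]
opening: 0.0128
```

Emit:
step_arm --pt "0 0 0 0 0.75" --pt "0 0 0 0 0.5" --pt "0 0 0 0 0.25" --pt "0 0 0 0 0" --pt "0 0 0 0 0" --pt "0 0 0 0 0"

```text
time: 23.48
position: [0.4941, 0.2045, 0.1433]
tool_rot: [0.707, -0.0, 0.707, 0.0]
force: [-0.1, -0.0, 0.5]
opening: 0.085
```

Emit:
step_arm --pt "-1 0 0 0 0" --pt "-3 0 0 0 0" --pt "-7 0 0 0 0" --pt "-11 0 0 0 0" --pt "-16 0 -5 0 0" --pt "-18 0 -10 0 0" --pt "-18 0 -12 0 0" --pt "-18 0 -12 0 0"

```text
time: 24.48
position: [0.3736, 0.2046, 0.3259]
tool_rot: [0.709, -0.0, 0.705, 0.001]
force: [-0.1, 0.1, -0.0]
opening: 0.0855
```

```bash
python3 - <<'E'
from h import *
for n in("side","top"):
    p,d=viewer.snapshot(n);W=cloud(n,p,d);H=hsv(p)
    m=(H[...,0]>100)&(H[...,0]<130)&(H[...,1]>150)&(abs(W[...,2]-.13)<.006)&(np.hypot(W[...,0]-.4935,W[...,1]-.205)<.07);print(n,m.sum(),W[m].min(0),W[m].max(0))
    m=(abs(W[...,2]-.034)<.006)&(np.hypot(W[...,0]-.545,W[...,1]+.015)<.05);print(m.sum(),W[m].min(0),W[m].max(0))
    if n=="side":cv2.imwrite("pics/j.png",cv2.resize(p[100:340,110:400],None,fx=2.5,fy=2.5,interpolation=cv2.INTER_CUBIC)[:,:,::-1])
s=readout.observe();print(s["time"],s["position"],s["force"],s["opening"])
E
```

```text
side 405 [0.45570982 0.16423995 0.12454159] [0.53386111 0.23965112 0.13565825]
579 [ 0.50862589 -0.05172972  0.02896611] [0.58140411 0.01887061 0.03921347]
top 533 [0.45716894 0.16961924 0.12400869] [0.53267847 0.24498907 0.13575679]
378 [ 0.50901215 -0.04654784  0.02800732] [0.57897055 0.02326305 0.03994252]
24.575 [0.37440978 0.20438179 0.32418627] [ 0.94231159 -0.26600279 -0.18451539] 0.08530915418495773
```

View pics/j.png

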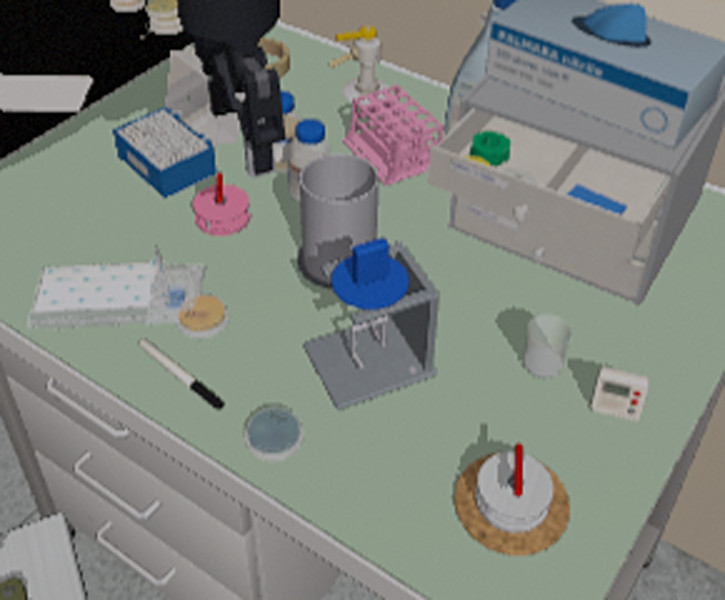

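The picker hangs on its stand (370,285), the carrier stands on the mat (515,490), the gripper is clear and nothing else has moved. Handing in.

```bash
python3 -c "
from plant import order; print(order.finish_job())"
```

```text
the job is handed in; nothing more can be done
None
```

I took the picker from its stand, hooked the carrier under its tee and lifted it upright out of the canister. I stood it on the cork mat, unhooked the picker and hung it back. I handed the job in at about 24.6 s of the 72 s allowed; it gave no verdict.

- **Carrier:** the last side view puts it within about 2 mm of the mat's centre, its plate at the expected height of 34 mm. In the pictures it stands upright.
- **Picker:** the guard disc is within about 2 mm of where it first hung, and the picker hangs upright.
- **Forces:** the wrist force readings I took stayed below about 7 N; I read them only at the end of each move. The gripper was open and clear of everything at the end.
- **Disagreement:** the side and top cameras differed by about 5 mm in y. I settled on a value between them, and the picker's position in the gripper supported it.
- **Not checked directly:** the top plate hides the dish, so I did not see it in the carrier. The carrier hung and stood level wherever I looked. I checked the bystanders only by eye in the last picture, where none seemed to have moved.

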